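# Make up two microscope kits

## Task

Make up two microscope kits from the parts standing on the bench: in the three-pocket tray stand the long objective in the pocket next to the finger tab, the eyepiece in the middle pocket and the short objective in the last pocket; in the two-pocket tray put the condenser in the small square pocket and the slide box lengthwise in the large one. Every part must stand upright on the floor of its pocket, released. Knock nothing over, and leave the oil bottle, the beaker and the jar where they stand.

Things in the scene. Friction and masses are not known exactly. Their poses are not given: they have to be found in the camera images.
- tray3: Three-pocket tray of bare aluminium, fixed to the bench, 60 mm (its x) by 172 mm (its y), 8 mm high: three equal square pockets 52 mm wide in a row along its y, centres at y = -56, 0 and +56 mm (x = 0), floor 3 mm above the bench, rims and dividers 4 mm thick and 8 mm above the bench. A flat finger tab with a dark spot, 34 mm wide, sticks out 18 mm from its +y end. Origin at the centre of its underside, z up. Either tray may be left or right, at any yaw.
- tray2: Two-pocket tray of bare aluminium, fixed to the bench, 64 mm (its x) by 174 mm (its y), 8 mm high, no tab: a large pocket 56 mm (x) by 106 mm (y) centred at y = -30 mm and a small square pocket 56 by 56 mm centred at y = +55 mm (x = 0), floor 3 mm above the bench, rims and divider 4 mm thick and 8 mm above the bench. Origin at the centre of its underside, z up.
- long_objective: Long microscope objective, bright steel, standing upright with its nose up: 64 mm tall, straight barrel 25 mm in diameter from the bench up to 46 mm, then tapering to a nose 14 mm in diameter; about 110 g. Grip the straight barrel. Origin at the centre of its underside, z up.
- short_objective: Short stubby microscope objective, bright steel, standing upright: 42 mm tall, 30 mm in diameter, flat top with an 18 mm dark lens; about 90 g. Origin at the centre of its underside, z up.
- eyepiece: Microscope eyepiece standing upright: steel tube 24 mm in diameter and 16 mm high below, black head 34 mm in diameter from 16 to 50 mm above it, with a small 14 mm lens in its black top; about 70 g. Grip the black head. Origin at the centre of its underside, z up.
- condenser: Microscope condenser, a plain black cylinder standing upright, 40 mm in diameter, 42 mm tall, with a large 29 mm lens in a narrow steel ring on top; about 120 g. Origin at the centre of its underside, z up.
- slide_box: Closed white plastic box of slides, standing flat: 34 mm (its x) by 84 mm (its y) by 44 mm tall, paper label on top; about 130 g. Grip across its 34 mm. Origin at the centre of its underside, z up.
- oil_bottle: Small amber glass bottle with a black cap, 30 mm in diameter, 68 mm tall, loose. Not to be disturbed. Origin at the centre of its underside, z up.
- beaker: Small white porcelain beaker, open and empty, 50 mm across the rim, 55 mm tall, loose. Not to be disturbed. Origin at the centre of its underside, z up.
- jar: Small glass jar with a grey cap, 44 mm in diameter, 46 mm tall, loose. Not to be disturbed. Origin at the centre of its underside, z up.
Not all that is in view belongs to the job. What is shaped like the short_objective but orange is not meant.

How it is judged:
By the outcome, as a careful person would: the job done as asked, in the order asked, and still so for the second after the job is handed in, with the robot touching nothing.
It also fails if it takes over 109 s, if anything falls off the work surface, if the arm or the gripper's body presses on something with over 40 N, if the wrist force passes 120 N, or if a joint passes its speed limit or range.

## Robot

A 7-joint arm with a two-finger parallel gripper is mounted at the origin on the work surface. World frame = base frame: x ahead of the robot, y to its left, z up, the work surface at z = 0. Lengths are in m, angles in rad, forces in N, time in s.
With the tool pointing down it reaches from about 0.4 to 0.85 m from the base axis. Payload 4.5 kg.
Tool frame: the origin (TCP) lies at the very end of the fingers, on their centre line; the grasp point (between the pads) lies 19 mm behind it; z points along the fingers, y is the line along which they close (so a half turn about z gives the same grasp; the last joint's range is limited). The gripper opens to 88 mm and grips with 3 to 60 N. Pads are 18 mm wide; open, the fingers measure 123 mm over their backs; the gripper's body (75 mm by 187 mm) begins 45 mm behind the grasp point.
Start: joints at [0.034, 0.689, -0.195, 1.565, 0.157, 0.902, -0.215], TCP at [0.625, 0, 0.239] pointing down, gripper open.
Joint ranges: [-3.01, 3.01], [-0.46, 2.08], [-1.47, 1.51], [0.13, 2.56], [-1, 4.14], [0.04, 2.09], [-2.66, 2.66]. Speed limits (rad/s): [2.57, 2.57, 3.14, 3.14, 3.14, 3.14, 3.14].

## Interface

Orientations are given as a unit quaternion [x, y, z, w].
In Python, from plant import r, eyes, nets gives the robot as it stands.
- The arm moves only by the shell command python3 -m pendant 'ROWS' [FORCE]. ROWS is JSON, a list of rows, each an object of numbers: "claw": the opening, from 0 (shut) to 1 (fully open); "dx", "dy", "dz": the shift along the world's x, y, z in mm; "twist": the turn about the world's z in rad. In form: [{"claw": .., "dx": .., "dy": .., "dz": .., "twist": ..}, ...]. A call has 1 to 8 rows; each row is the pose to reach, as a shift and turn from the pose commanded when the call began; what a row does not reach only later rows make up. A row lasts 1/10 s, in which the tool goes at most 50 mm and 8.59 degrees, less where a joint would pass 70% of its speed; a pose out of reach is approached as far as the arm can. A call with a gripper value outside its range is refused whole. The fingers move at their own pace and stop on an object; FORCE is the grip in N (left out, the last holds). Time passes only in rows, so rows that repeat a pose let the fingers close. It gives the time, the measured TCP pose, the force, the opening and the grip force at its end, in the units of the state.
- r.get_state(): the state, without advancing time (a new reading comes with each control period).
- eyes.snapshot(name): name is "scene" or "side" or "wrist"; returns (picture, depth): 420x560x3 uint8, blue, green, red; 420x560 float32, m along the optical axis (not along the pixel's ray), 0 where there is no reading.
- eyes.camera_info(name): a dict with "K" (3x3 intrinsics, pixels), "D" ([k1, k2, p1, p2, k3] as OpenCV has them; the pictures are not rectified), "world_to_cam" (4x4, takes a point from world to camera coordinates); the wrist camera has in their place "T_tool_cam" (4x4, takes a point from camera to tool coordinates, whose origin is the TCP and whose axes are the flange's). Camera axes: x right, y down, z forward; pixel columns grow to the right and rows downward; lengths in m; the calibration is good to about 2 mm. A picture is of the moment at which its call begins: read the wrist's pose just before it. camera_info takes no time and is no camera call.
- r.finish_job(): hands the job in; it is judged then, once.
Trained networks look in the newest picture that a camera, given by its name, has taken for a name from the list of things; names that differ only in an ending like _2 or _b are one class to them, and where a whole thing is asked for, a point or a joint stands for the part that bears it (a point fixed in the world has none). Each returns a list of dicts, best first, with "confidence" (0 to 1); they miss things now and then, are a little off and sometimes report something else, mostly with a low value. They report only what shows in the picture. A call takes as long as a camera call. They do not tell look-alikes from the thing itself.
- nets.spot_in(camera, query): "box" ([left, top, width, height] as shares, 0 to 1, of the picture: columns of its width, rows of its height, round what is visible of it).
- nets.place_of(camera, query): "position" ([column, row] as shares, 0 to 1, of the picture: columns of its width, rows of its height: a listed point, or the origin of a listed thing).
The state is a dict: "clock": time; "q": joint angles; "qd": joint speeds; "joint_torque": joint torques, N m; "tool_pos": TCP position; "eef_rot": TCP orientation; "contact_force": force on the tool from outside, world axes, zero at the start; "moment": the same for the moment, N m; "opening": opening from 0.0 (shut) to 1.0 (fully open); "finger_force": force on a finger pad.
Only numpy, scipy, OpenCV 4.12 (cv2) and the standard library are available. Lean on these libraries where they do the work, as an engineer would, in place of code of your own. Each camera call takes 0.05 s, during which the arm holds its last target. There are 200 camera calls.

## Working session

There is one attempt and no reset: what is moved stays moved. The work goes in short steps, Python scripts to look and compute and a shell command to move; the robot and the scene stay as the last step left them, time stands still between calls to the robot, and variables do not carry over. Pictures are saved under pics/ and viewed, at most 14 in all, crops included, and the job is handed in when it is done.

```bash
mkdir -p pics; ls
python3 - <<'E'
from plant import r,eyes,nets
import cv2
for n in ["scene","side"]:
    p,d=eyes.snapshot(n); cv2.imwrite(f"pics/{n}0.png",p)
    i=eyes.camera_info(n); print(n,i)
    for q in ["tray3","tray2","long_objective","short_objective","eyepiece","condenser","slide_box","oil_bottle","beaker","jar"]:
        print(q,[(round(b["confidence"],2),round(b["position"][0]*560),round(b["position"][1]*420)) for b in nets.place_of(n,q)][:4])
s=r.get_state();print(s)
E
```

```text
pics
scene {'K': array([[385.44747196,   0.        , 280.71940445],
       [  0.        , 385.44747196, 202.08035446],
       [  0.        ,   0.        ,   1.        ]]), 'D': array([-0.0869356,  0.       ,  0.       ,  0.       ,  0.       ]), 'world_to_cam': array([[-0.71976295,  0.69421814, -0.00157109,  0.42947162],
       [ 0.41120885,  0.42451435, -0.80665659, -0.22559905],
       [-0.55932869, -0.58124757, -0.59101835,  1.25260973],
       [ 0.        ,  0.        ,  0.        ,  1.        ]])}
tray3 [(0.71, 403, 244), (0.7, 314, 262), (0.63, 239, 154), (0.19, 265, 199)]
tray2 [(0.71, 403, 244), (0.7, 314, 262), (0.63, 239, 154), (0.19, 265, 199)]
long_objective [(0.66, 306, 221)]
short_objective [(0.48, 212, 191), (0.45, 239, 181), (0.23, 319, 262), (0.17, 266, 197)]
eyepiece [(0.6, 315, 260)]
condenser [(0.69, 237, 216)]
slide_box [(0.73, 329, 198)]
oil_bottle [(0.79, 270, 248)]
beaker [(0.91, 264, 198)]
jar [(0.54, 292, 182)]
side {'K': array([[398.5225055 ,   0.        , 271.69782171],
       [  0.        , 398.5225055 , 203.50824103],
       [  0.        ,   0.        , 
[... 750 characters left out ...]
: array([ 0.03379819,  0.68911219, -0.19459932,  1.5652879 ,  0.1572845 ,
        0.90248745, -0.21511539]), 'qd': array([ 0.00042336,  0.00137504, -0.00035555, -0.00030486,  0.00127904,
        0.00017801, -0.00043696]), 'joint_torque': array([ 1.50266111e-03, -5.27499354e+01, -1.26693863e+00, -1.53749031e+01,
       -5.18858770e-02, -7.94262924e-04,  3.63749973e-05]), 'tool_pos': array([6.25031152e-01, 3.14540399e-05, 2.38738315e-01]), 'eef_rot': array([7.07107782e-01, 7.07105779e-01, 3.98029337e-05, 2.03246603e-05]), 'contact_force': array([ 0.22036185, -0.10549387, -0.58321265]), 'moment': array([-0.04971191,  0.03088487, -0.00763863]), 'finger_force': 0.0, 'opening': 1.0006313980720636}
```

View pics/scene0.png

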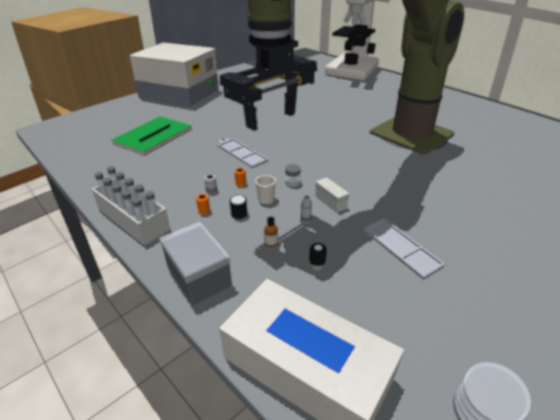

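View pics/side0.png

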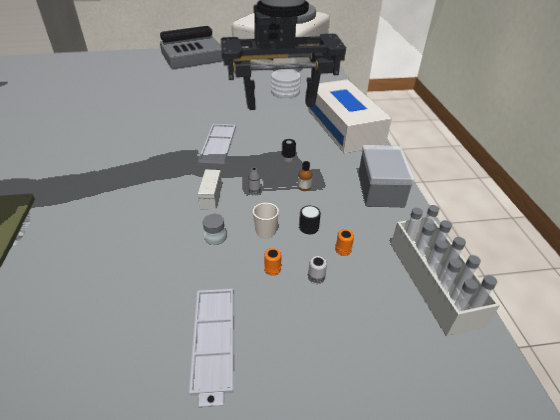

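```bash
cat > h.py <<'E'
from plant import r,eyes,nets
import numpy as np, cv2
from scipy.spatial.transform import Rotation as R
def cam(n,s=None):
    i=eyes.camera_info(n)
    if n!="wrist": W=np.linalg.inv(i["world_to_cam"])
    else:
        s=s or r.get_state(); T=np.eye(4); T[:3,:3]=R.from_quat(s["eef_rot"]).as_matrix(); T[:3,3]=s["tool_pos"]; W=T@i["T_tool_cam"]
    return np.array(i["K"]),np.array(i["D"]),W
def plane(c,uv,z):
    K,D,W=c; p=cv2.undistortPoints(np.float64(uv).reshape(-1,1,2),K,D).reshape(-1,2)
    d=np.c_[p,np.ones(len(p))]@W[:3,:3].T; o=W[:3,3]
    return (o+d*((z-o[2])/d[:,2])[:,None])[:,:2]
def proj(c,P):
    K,D,W=c; M=np.linalg.inv(W)
    return cv2.projectPoints(np.float64(P).reshape(-1,1,3),cv2.Rodrigues(M[:3,:3])[0],M[:3,3],K,D)[0].reshape(-1,2)
def ortho(c,img,z,x0,x1,y0,y1,res=1000):
    # rows: x decreasing downwards, cols: y decreasing to the right
    xs=np.arange(x1,x0,-1/res); ys=np.arange(y1,y0,-1/res)
    X,Y=np.meshgrid(xs,ys,indexing="ij"); uv=proj(c,np.stack([X,Y,X*0+z],-1)).reshape(X.shape+(2,)).astype(np.float32)
    return cv2.remap(img,uv[...,0],uv[...,1],cv2.INTER_LINEAR)
def cloud(c,dep):
    K,D,W=c; v,u=np.nonzero(dep>0); p=cv2.undistortPoints(np.float64(np.c_[u,v]).reshape(-1,1,2),K,D).reshape(-1,2)
    P=np.c_[p,np.ones(len(p))]*dep[v,u][:,None]
    return P@W[:3,:3].T+W[:3,3],u,v
E
python3 - <<'E'
from h import *
pix={"scene":{},"side":{}}
O=["long_objective","short_objective","eyepiece","condenser","slide_box","oil_bottle","beaker","jar","tray3"]
for n in ["scene","side","wrist"]:
    s=r.get_state(); p,d=eyes.snapshot(n); c=cam(n,s)
    if n=="wrist": cv2.imwrite("pics/w0.png",p); print(c)
    for q in O:
        print(n,q,[(round(b["confidence"],2),plane(c,np.array(b["position"])*[560,420],0).round(3).tolist()) for b in nets.place_of(n,q)][:3])
    C,u,v=cloud(c,d); m=(abs(C[:,0]-.6)<.3)&(abs(C[:,1])<.4)
    print(n,"bench z",np.median(C[m,2]))
E
```

```text
scene long_objective [(0.66, [[0.579, 0.061]])]
scene short_objective [(0.78, [[0.667, -0.176]]), (0.77, [[0.589, -0.17]]), (0.67, [[0.736, -0.126]])]
scene eyepiece [(0.62, [[0.671, 0.178]]), (0.32, [[0.487, 0.057]])]
scene condenser [(0.95, [[0.679, -0.07]])]
scene slide_box [(0.58, [[0.486, 0.065]])]
scene oil_bottle [(0.67, [[0.681, -0.056]])]
scene beaker [(0.7, [[0.598, -0.059]])]
scene jar [(0.84, [[0.477, -0.071]]), (0.16, [[0.577, 0.061]])]
scene tray3 [(0.97, [[0.5, 0.272]]), (0.82, [[0.491, -0.285]]), (0.22, [[0.657, -0.189]])]
scene bench z 0.0013132912664788332
side long_objective [(0.5, [[0.588, 0.057]])]
side short_objective [(0.84, [[0.732, -0.128]]), (0.7, [[0.595, -0.159]]), (0.69, [[0.669, -0.182]])]
side eyepiece [(0.42, [[0.487, -0.278]]), (0.42, [[0.492, -0.066]])]
side condenser [(0.9, [[0.686, -0.062]])]
side slide_box [(0.88, [[0.487, 0.06]])]
side oil_bottle [(0.69, [[0.687, 0.058]])]
side beaker [(0.92, [[0.588, -0.061]])]
side jar [(0.65, [[0.485, -0.283]]), (0.56, [[0.487, -0.063]])]
side tray3 [(0.97, [[0.507, 0.271]]), (0.76, [[0.486, -0.278]])]
side be
[... 418 characters left out ...]
02],
       [-1.21629058e-03,  2.80699717e-01, -9.59794868e-01,
         3.83834518e-01],
       [ 0.00000000e+00,  0.00000000e+00,  0.00000000e+00,
         1.00000000e+00]]))
wrist long_objective [(0.5, [[0.59, -0.056]])]
wrist short_objective [(0.81, [[0.594, -0.16]]), (0.71, [[0.724, -0.123]]), (0.6, [[0.667, -0.183]])]
wrist eyepiece [(0.72, [[0.484, 0.06]]), (0.56, [[0.67, 0.18]])]
wrist condenser [(0.7, [[0.668, -0.186]]), (0.61, [[0.677, -0.056]])]
wrist slide_box [(0.8, [[0.483, 0.06]])]
wrist oil_bottle [(0.6, [[0.696, 0.069]])]
wrist beaker [(0.86, [[0.589, -0.061]])]
wrist jar [(0.98, [[0.492, -0.065]])]
wrist tray3 [(0.73, [[0.486, -0.277]])]
wrist bench z 2.5174934655175507e-05
```

View pics/w0.png

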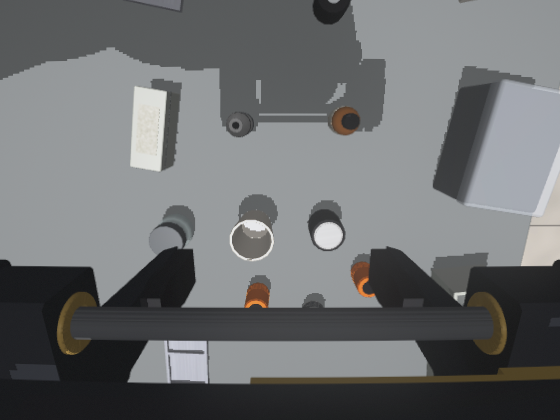

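Run:
```python
from h import *
o=[]
ims={n:eyes.snapshot(n) for n in ["scene","side"]}
c={n:cam(n) for n in ims}
for n in ims:
    a=np.hstack([ortho(c[n],ims[n][0],.008,.38,.6,-.40,-.15,1500),ortho(c[n],ims[n][0],.008,.38,.6,.15,.40,1500)]); o.append(a)
cv2.imwrite("pics/ortho.png",cv2.resize(np.vstack(o),None,fx=.8,fy=.8))
H={"long_objective":(.588,.058,.064,.03),"short_objective":(.668,-.183,.042,.03),"eyepiece":(.67,.179,.05,.03),"condenser":(.683,-.063,.042,.03),"slide_box":(.486,.061,.044,.055),"oil":(.687,.058,.068,.03),"beaker":(.59,-.06,.055,.035),"jar":(.488,-.066,.046,.03)}
for n in ims:
    C,u,v=cloud(c[n],ims[n][1])
    for k,(x,y,h,rad) in H.items():
        m=(np.hypot(C[:,0]-x,C[:,1]-y)<rad)&(C[:,2]>h-.004)&(C[:,2]<h+.012)
        if m.sum()<5: print(n,k,m.sum());continue
        q=C[m]; rr=cv2.minAreaRect((q[:,:2]*1000).astype(np.float32))
        print(n,k,m.sum(),"z",q[:,2].mean().round(3),"rect",np.round(rr[0],1),np.round(rr[1],1),round(rr[2],1),"mean",(q[:,:2].mean(0)*1000).round(1))
```

```text
scene long_objective 24 z 0.063 rect [580.2  65.3] [13.5 11. ] 44.1 mean [581.1  65.7]
scene short_objective 63 z 0.041 rect [ 667.5 -181.3] [25.  24.9] 54.7 mean [ 669.6 -180.6]
scene eyepiece 168 z 0.05 rect [673.2 182. ] [31.8 31.4] 55.1 mean [674.6 183.6]
scene condenser 150 z 0.042 rect [678.6 -57.1] [39.8 38.9] 86.5 mean [680.4 -56.6]
scene slide_box 314 z 0.044 rect [485.8  59.9] [85.1 36.4] 79.7 mean [487.4  62.4]
scene oil 38 z 0.067 rect [692.8  69.8] [14.1 14.3] 47.4 mean [693.7  69.9]
scene beaker 87 z 0.053 rect [593.  -58.1] [48.3 48.1] 46.2 mean [592.6 -58.9]
scene jar 106 z 0.045 rect [495.  -63.2] [37.5 36.6] 48.1 mean [494.3 -63.8]
side long_objective 29 z 0.064 rect [580.4  63.6] [14.2 10.6] 84.7 mean [580.1  62.1]
side short_objective 197 z 0.042 rect [ 667.3 -185.5] [27.8 28. ] 29.3 mean [ 667.2 -186.6]
side eyepiece 97 z 0.05 rect [672.5 181.4] [31. 33.] 16.9 mean [672.7 178.1]
side condenser 242 z 0.043 rect [678.4 -60.6] [38.  38.7] 81.4 mean [677.7 -61.9]
side slide_box 420 z 0.044 rect [485.2  58.8] [86.  34.3] 80.6 mean [485.   55.1]
side oil 35 z 0.067 rect [692.1  66.4] [12.6 13.7] 52.2 mean [691.9  65.8]
side beaker 151 z 0.054 rect [592.4 -59.7] [50.2 47.3] 85.1 mean [591.9 -60. ]
side jar 266 z 0.046 rect [491.9 -66.9] [38.  40.3] 72.8 mean [492.4 -68.2]
```

View pics/ortho.png

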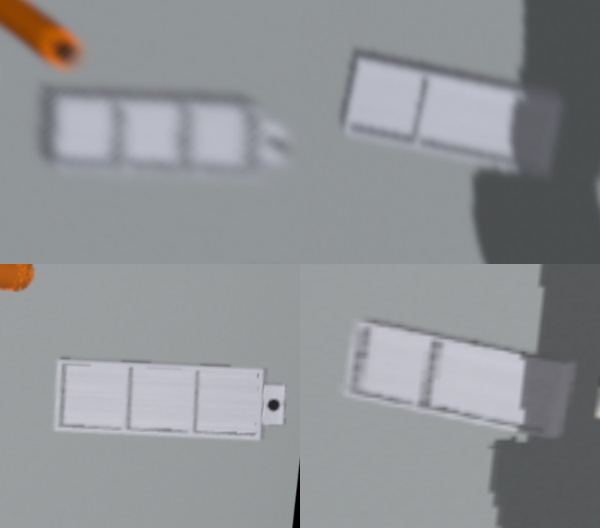

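```bash
cat >> h.py <<'E'
H={"long":(.580,.062,.064,.03),"short":(.667,-.183,.042,.03),"eyepiece":(.672,.180,.05,.03),"condenser":(.679,-.06,.042,.035),"slide_box":(.486,.060,.044,.055)}
def tops(names=H,show=True):
    s=r.get_state(); p,d=eyes.snapshot("wrist"); c=cam("wrist",s); C,u,v=cloud(c,d)
    for k in names:
        x,y,h,rad=H[k]
        m=(np.hypot(C[:,0]-x,C[:,1]-y)<rad)&(C[:,2]>h-.004)&(C[:,2]<h+.012)
        if m.sum()<9: print(k,m.sum()); continue
        q=(C[m,:2]*1000).astype(np.float32); rr=cv2.minAreaRect(q)
        print(k,m.sum(),"rect",np.round(rr[0],1),np.round(rr[1],1),round(rr[2],1),"mean",q.mean(0).round(1))
    return s,p,c
E
python3 - <<'E'
from h import *
s,p,c=tops(); print(s["clock"], plane(c,[[239,124]],.064),plane(c,[[148,129]],.044))
E
```

```text
long 153 rect [578.8  63.4] [12.3 12.9] 89.2 mean [578.9  63.2]
short 0
eyepiece 394 rect [671.2 170.1] [31.1 12.5] 0.2 mean [671.2 171. ]
condenser 890 rect [677.1 -59.2] [38.7 39.2] 43.3 mean [676.6 -58.5]
slide_box 2701 rect [483.9  58. ] [84.8 35.1] 79.8 mean [484.6  58.9]
2.7 [[0.58248464 0.06395971]] [[0.48481678 0.05878097]]
```

Candidates for the long objective, in wrist picture: long objective (239,124), oil bottle (346,121), and the vials in the rack in scene picture (110–150,190). The description (steel, nose up, no cap) picks (239,124). I'll hover over it and check with a crop.

```bash
python3 -m pendant '[{"claw":0.7,"dx":-45,"dy":63,"dz":-50},{"claw":0.7,"dx":-45,"dy":63,"dz":-100},{"claw":0.7,"dx":-45,"dy":63,"dz":-130},{"claw":0.7,"dx":-45,"dy":63,"dz":-130},{"claw":0.7,"dx":-45,"dy":63,"dz":-130},{"claw":0.7,"dx":-45,"dy":63,"dz":-130}]' 25
python3 - <<'E'
from h import *
s,p,c=tops(["long"])
u,v=proj(c,[.58,.0635,.05])[0].astype(int); print(u,v)
cv2.imwrite("pics/long.png",cv2.resize(p[max(0,v-90):v+90,max(0,u-140):u+140],None,fx=2,fy=2))
E
```

```text
long 153 rect [578.9  63.4] [12.3 12.8] 88.2 mean [578.9  63.2]
238 124validation failed for argument at $[0]...
```

View pics/long.png

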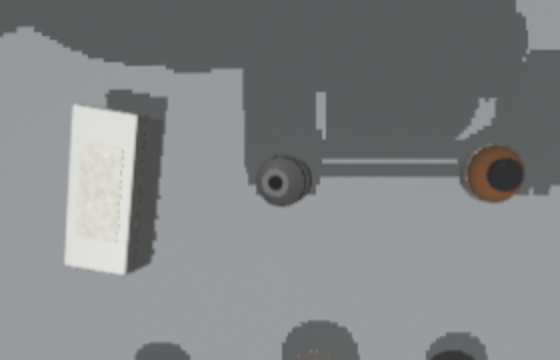

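The crop shows the steel long objective at (239,124), with the amber bottle to its right and the slide box to its left, so the choice is right. The move was refused, probably because each row needs every key.

```bash
python3 -m pendant '[{"claw":0.7,"dx":-45,"dy":63,"dz":-50,"twist":0},{"claw":0.7,"dx":-45,"dy":63,"dz":-100,"twist":0},{"claw":0.7,"dx":-45,"dy":63,"dz":-130,"twist":0},{"claw":0.7,"dx":-45,"dy":63,"dz":-130,"twist":0},{"claw":0.7,"dx":-45,"dy":63,"dz":-130,"twist":0},{"claw":0.7,"dx":-45,"dy":63,"dz":-130,"twist":0}]' 25
```

```text
clock: 3.4
tool_pos: [0.5821, 0.0622, 0.1105]
eef_rot: [0.708, 0.707, 0.001, 0.001]
contact_force: [-0.3, -1.1, 0.5]
opening: 0.699
finger_force: 0.0
```

```bash
python3 -m pendant '[{"claw":0.7,"dx":0,"dy":0,"dz":-30,"twist":0},{"claw":0.7,"dx":0,"dy":0,"dz":-60,"twist":0},{"claw":0.7,"dx":0,"dy":0,"dz":-80,"twist":0},{"claw":0.7,"dx":0,"dy":0,"dz":-93,"twist":0},{"claw":0.7,"dx":0,"dy":0,"dz":-95,"twist":0},{"claw":0.2,"dx":0,"dy":0,"dz":-95,"twist":0},{"claw":0.2,"dx":0,"dy":0,"dz":-95,"twist":0},{"claw":0.2,"dx":0,"dy":0,"dz":-95,"twist":0}]' 25;  python3 -m pendant '[{"claw":0.1,"dx":0,"dy":0,"dz":0,"twist":0},{"claw":0.1,"dx":0,"dy":0,"dz":0,"twist":0},{"claw":0.1,"dx":0,"dy":0,"dz":0,"twist":0},{"claw":0.1,"dx":0,"dy":0,"dz":0,"twist":0}]' 25
```

```text
clock: 4.2
tool_pos: [0.5809, 0.0631, 0.0149]
eef_rot: [0.707, 0.707, 0.001, 0.001]
contact_force: [-0.2, 0.6, 0.7]
opening: 0.447
finger_force: 0.0
clock: 4.6
tool_pos: [0.5803, 0.0631, 0.0141]
eef_rot: [0.707, 0.707, 0.0, 0.0]
contact_force: [-0.2, -0.4, 5.4]
opening: 0.276
finger_force: 25.0
```

```bash
python3 -m pendant '[{"claw":0.1,"dx":0,"dy":0,"dz":20,"twist":0},{"claw":0.1,"dx":0,"dy":0,"dz":60,"twist":0},{"claw":0.1,"dx":0,"dy":0,"dz":105,"twist":0},{"claw":0.1,"dx":-10,"dy":-40,"dz":130,"twist":0},{"claw":0.1,"dx":-20,"dy":-85,"dz":140,"twist":0},{"claw":0.1,"dx":-30,"dy":-130,"dz":140,"twist":0},{"claw":0.1,"dx":-42,"dy":-175,"dz":140,"twist":0},{"claw":0.1,"dx":-54,"dy":-220,"dz":140,"twist":0}]' 25;  python3 -m pendant '[{"claw":0.1,"dx":-12,"dy":-45,"dz":0,"twist":0},{"claw":0.1,"dx":-24,"dy":-85,"dz":0,"twist":0},{"claw":0.1,"dx":-38,"dy":-110,"dz":0,"twist":0},{"claw":0.1,"dx":-38,"dy":-123,"dz":0,"twist":0},{"claw":0.1,"dx":-38,"dy":-123,"dz":0,"twist":0},{"claw":0.1,"dx":-38,"dy":-123,"dz":0,"twist":0}]'
python3 - <<'E'
from h import *
s=r.get_state();print(s["tool_pos"],s["opening"],s["finger_force"])
p,d=eyes.snapshot("wrist"); c=cam("wrist",s)
o=ortho(c,p,.008,.40,.58,-.40,-.16,1500)
cv2.imwrite("pics/t3w.png",np.vstack([cv2.resize(p,(360,270)),o]))
sd,_=eyes.snapshot("side");cs=cam("side")
# side outline segmentation for tray3: lavender/bright vs bench
o2=ortho(cs,sd,.008,.40,.58,-.40,-.16,1500); cv2.imwrite("pics/t3s.png",o2)
E
```

```text
clock: 5.4
tool_pos: [0.5251, -0.1586, 0.1536]
eef_rot: [0.707, 0.707, -0.0, -0.0]
contact_force: [1.0, -0.2, -0.4]
opening: 0.274
finger_force: 25.0
clock: 6.0
tool_pos: [0.4892, -0.278, 0.1536]
eef_rot: [0.706, 0.708, 0.001, -0.0]
contact_force: [-0.4, 0.4, -0.7]
opening: 0.277
finger_force: 25.0
[ 0.48924114 -0.27801043  0.15363613] 0.2769646160417877 25.000155076850206Traceback (most recent call last):
  File "<stdin>", line 5, in <module>
    return _nx.concatenate(arrs, 0, dtype=dtype, casting=casting)
           ~~~~~~~~~~~~~~~^^^^^^^^^^^^^^^^^^^^^^^^^^^^^^^^^^^^^^^
ValueError: all the input array dimensions except for the concatenation axis must match exactly, but along dimension 1, the array at index 0 has size 360 and the array at index 1 has size 361
```

Run:
```python
from h import *
s=r.get_state();print(s["tool_pos"])
p,d=eyes.snapshot("wrist"); c=cam("wrist",s)
o=ortho(c,p,.008,.40,.58,-.40,-.16,1500)
sd,_=eyes.snapshot("side");cs=cam("side")
o2=ortho(cs,sd,.008,.40,.58,-.40,-.16,1500)
cv2.imwrite("pics/t3w.png",np.vstack([o,o2]))
```

```text
[ 0.48940262 -0.27742556  0.1536802 ]
```

View pics/t3w.png

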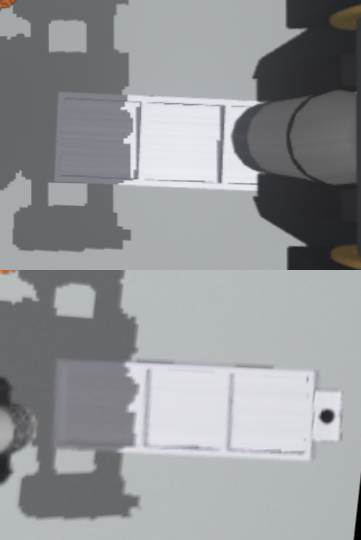

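```bash
python3 -m pendant '[{"claw":0.1,"dx":-4,"dy":-40,"dz":0,"twist":0},{"claw":0.1,"dx":-4,"dy":-57,"dz":-30,"twist":0},{"claw":0.1,"dx":-4,"dy":-57,"dz":-70,"twist":0},{"claw":0.1,"dx":-4,"dy":-57,"dz":-105,"twist":0},{"claw":0.1,"dx":-4,"dy":-57,"dz":-122,"twist":0},{"claw":0.1,"dx":-4,"dy":-57,"dz":-130,"twist":0},{"claw":0.1,"dx":-4,"dy":-57,"dz":-134,"twist":0},{"claw":0.1,"dx":-4,"dy":-57,"dz":-136,"twist":0}]';  python3 -m pendant '[{"claw":0.1,"dx":0,"dy":0,"dz":0,"twist":0},{"claw":0.1,"dx":0,"dy":0,"dz":0,"twist":0}]'
python3 - <<'E'
from h import *
sd,_=eyes.snapshot("side"); cv2.imwrite("pics/s1.png",cv2.resize(sd[260:420,100:400],None,fx=2,fy=2))
E
```

```text
clock: 6.95
tool_pos: [0.4849, -0.3367, 0.0183]
eef_rot: [0.707, 0.707, 0.0, 0.001]
contact_force: [-0.2, -0.4, -1.1]
opening: 0.277
finger_force: 25.0
clock: 7.15
tool_pos: [0.4846, -0.3373, 0.0187]
eef_rot: [0.707, 0.707, 0.0, 0.001]
contact_force: [0.3, -0.7, -1.1]
opening: 0.273
finger_force: 25.0
```

View pics/s1.png

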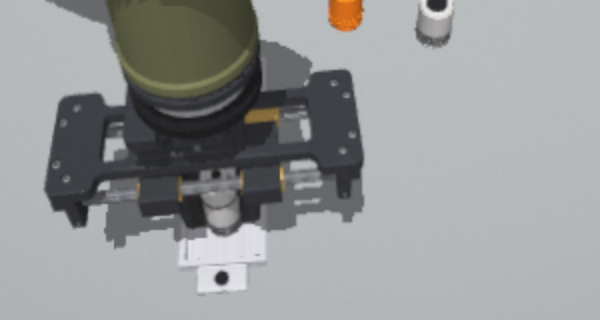

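Run:
```python
from h import *
c=cam("side")
P=[[.484,-.337-.0125,.003],[.484,-.337-.0125,.0487],[.482,-.367,.008],[.482,-.367-.018,.004]]
print((proj(c,P)-[100,260])*2)
```

```text
[[222.94292051 239.67415866]
 [216.44306001 208.11513485]
 [219.5378799  261.52795773]
 [220.27930777 290.77736792]]
```

```bash
python3 -m pendant '[{"claw":0.1,"dx":0,"dy":-3,"dz":0,"twist":0},{"claw":0.1,"dx":0,"dy":-3,"dz":-1.5,"twist":0},{"claw":0.1,"dx":0,"dy":-3,"dz":-1.5,"twist":0},{"claw":0.5,"dx":0,"dy":-3,"dz":-1.5,"twist":0},{"claw":0.5,"dx":0,"dy":-3,"dz":-1.5,"twist":0},{"claw":0.5,"dx":0,"dy":-3,"dz":-1.5,"twist":0},{"claw":0.5,"dx":0,"dy":-3,"dz":-1.5,"twist":0}]';  python3 -m pendant '[{"claw":0.5,"dx":0,"dy":0,"dz":30,"twist":0},{"claw":0.5,"dx":0,"dy":0,"dz":80,"twist":0},{"claw":0.5,"dx":30,"dy":40,"dz":125,"twist":0},{"claw":0.5,"dx":50,"dy":85,"dz":130,"twist":0},{"claw":0.5,"dx":70,"dy":130,"dz":130,"twist":0},{"claw":0.5,"dx":90,"dy":175,"dz":130,"twist":0},{"claw":0.5,"dx":110,"dy":220,"dz":130,"twist":0},{"claw":0.5,"dx":130,"dy":265,"dz":130,"twist":0}]'
python3 - <<'E'
from h import *
sd,d=eyes.snapshot("side"); c=cam("side"); C,u,v=cloud(c,d)
m=(abs(C[:,0]-.484)<.04)&(abs(C[:,1]+.335)<.04)&(C[:,2]>.055)&(C[:,2]<.08)
print(m.sum(),C[m].mean(0),C[m].max(0),C[m].min(0))
cv2.imwrite("pics/s2.png",cv2.resize(sd[260:420,100:400],None,fx=2,fy=2))
E
```

```text
clock: 7.9
tool_pos: [0.484, -0.3398, 0.0161]
eef_rot: [0.707, 0.707, 0.0, -0.0]
contact_force: [-0.6, 0.3, -0.1]
opening: 0.501
finger_force: 0.0
clock: 8.7
tool_pos: [0.6102, -0.0827, 0.1463]
eef_rot: [0.707, 0.707, 0.0, 0.0]
contact_force: [1.1, -0.4, 0.8]
opening: 0.5
finger_force: 0.0
172 [ 0.4850415  -0.34227661  0.06299912] [ 0.49382133 -0.3332916   0.06965017] [ 0.47516856 -0.34988662  0.05510133]
```

View pics/s2.png

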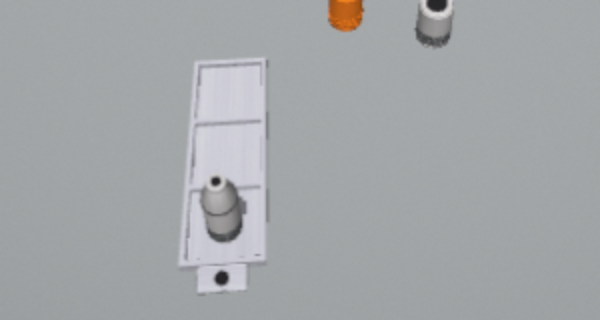

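The long objective stands upright in the pocket by the tab (222,215). Next is the eyepiece.

```bash
python3 -m pendant '[{"claw":0.65,"dx":10,"dy":45,"dz":0,"twist":0},{"claw":0.65,"dx":20,"dy":90,"dz":0,"twist":0},{"claw":0.65,"dx":30,"dy":135,"dz":0,"twist":0},{"claw":0.65,"dx":40,"dy":180,"dz":0,"twist":0},{"claw":0.65,"dx":50,"dy":220,"dz":0,"twist":0},{"claw":0.65,"dx":58,"dy":245,"dz":0,"twist":0},{"claw":0.65,"dx":58,"dy":256,"dz":0,"twist":0},{"claw":0.65,"dx":58,"dy":256,"dz":0,"twist":0}]';python3 - <<'E'
from h import *
s,p,c=tops(["eyepiece"]);print(s["tool_pos"])
s,p,c=tops(["eyepiece"]);print(s["tool_pos"])
E
```

```text
clock: 9.55
tool_pos: [0.6669, 0.1729, 0.1458]
eef_rot: [0.706, 0.708, -0.0, -0.001]
contact_force: [-0.7, -0.3, -0.1]
opening: 0.651
finger_force: 0.0
eyepiece 1293 rect [671.7 181.4] [32.2 32.4] 10.5 mean [671.9 181.7]
[0.66687858 0.17293271 0.14579597]
eyepiece 1301 rect [672. 181.] [32.2 32.2] 78.3 mean [672.  181.7]
[0.66710733 0.17024052 0.14586147]
```

```bash
python3 -m pendant '[{"claw":0.65,"dx":5,"dy":10.5,"dz":-40,"twist":0},{"claw":0.65,"dx":5,"dy":10.5,"dz":-65,"twist":0},{"claw":0.65,"dx":5,"dy":10.5,"dz":-70,"twist":0},{"claw":0.65,"dx":5,"dy":10.5,"dz":-70,"twist":0}]'
```

```text
clock: 10.05
tool_pos: [0.6724, 0.1791, 0.0757]
eef_rot: [0.708, 0.706, -0.001, 0.0]
contact_force: [0.3, 0.4, 1.4]
opening: 0.648
finger_force: 0.0
```

```bash
python3 -m pendant '[{"claw":0.65,"dx":0,"dy":1,"dz":-30,"twist":0},{"claw":0.65,"dx":0,"dy":1,"dz":-52,"twist":0},{"claw":0.65,"dx":0,"dy":1,"dz":-61,"twist":0},{"claw":0.65,"dx":0,"dy":1,"dz":-61,"twist":0},{"claw":0.2,"dx":0,"dy":1,"dz":-61,"twist":0},{"claw":0.2,"dx":0,"dy":1,"dz":-61,"twist":0},{"claw":0.2,"dx":0,"dy":1,"dz":-61,"twist":0},{"claw":0.2,"dx":0,"dy":1,"dz":-61,"twist":0}]' 25;  python3 -m pendant '[{"claw":0.2,"dx":0,"dy":0,"dz":0,"twist":0},{"claw":0.2,"dx":0,"dy":0,"dz":0,"twist":0}]' 25
```

```text
clock: 10.85
tool_pos: [0.6735, 0.183, 0.0165]
eef_rot: [0.707, 0.707, 0.001, 0.0]
contact_force: [-0.6, -0.8, 5.1]
opening: 0.376
finger_force: 25.0
clock: 11.05
tool_pos: [0.6735, 0.1831, 0.0165]
eef_rot: [0.707, 0.707, 0.001, 0.0]
contact_force: [-1.1, 0.8, 5.5]
opening: 0.378
finger_force: 25.0
```

```bash
python3 -m pendant '[{"claw":0.2,"dx":0,"dy":0,"dz":20,"twist":0},{"claw":0.2,"dx":0,"dy":0,"dz":60,"twist":0},{"claw":0.2,"dx":-3,"dy":-8,"dz":105,"twist":0},{"claw":0.2,"dx":-20,"dy":-48,"dz":115,"twist":0},{"claw":0.2,"dx":-38,"dy":-94,"dz":115,"twist":0},{"claw":0.2,"dx":-56,"dy":-140,"dz":115,"twist":0},{"claw":0.2,"dx":-74,"dy":-185,"dz":115,"twist":0},{"claw":0.2,"dx":-92,"dy":-230,"dz":115,"twist":0}]'; python3 -m pendant '[{"claw":0.2,"dx":-18,"dy":-45,"dz":0,"twist":0},{"claw":0.2,"dx":-36,"dy":-90,"dz":0,"twist":0},{"claw":0.2,"dx":-54,"dy":-135,"dz":0,"twist":0},{"claw":0.2,"dx":-72,"dy":-180,"dz":0,"twist":0},{"claw":0.2,"dx":-88,"dy":-215,"dz":0,"twist":0},{"claw":0.2,"dx":-95,"dy":-234,"dz":0,"twist":0},{"claw":0.2,"dx":-95,"dy":-234,"dz":0,"twist":0},{"claw":0.2,"dx":-95,"dy":-234,"dz":0,"twist":0}]'
```

```text
clock: 11.85
tool_pos: [0.5801, -0.0489, 0.1315]
eef_rot: [0.707, 0.707, 0.0, 0.001]
contact_force: [1.0, -1.4, -0.4]
opening: 0.376
finger_force: 25.0
clock: 12.65
tool_pos: [0.4862, -0.2807, 0.131]
eef_rot: [0.707, 0.707, 0.001, 0.0]
contact_force: [-1.2, 0.5, -0.2]
opening: 0.379
finger_force: 25.0
```

```bash
python3 -m pendant '[{"claw":0.2,"dx":0,"dy":0,"dz":-40,"twist":0},{"claw":0.2,"dx":0,"dy":0,"dz":-75,"twist":0},{"claw":0.2,"dx":0,"dy":0,"dz":-95,"twist":0},{"claw":0.2,"dx":0,"dy":0,"dz":-105,"twist":0},{"claw":0.2,"dx":0,"dy":0,"dz":-109,"twist":0},{"claw":0.2,"dx":0,"dy":0,"dz":-110,"twist":0},{"claw":0.2,"dx":0,"dy":0,"dz":-110,"twist":0}]'
python3 -m pendant '[{"claw":0.2,"dx":0,"dy":0,"dz":-1,"twist":0},{"claw":0.2,"dx":0,"dy":0,"dz":-1,"twist":0}]'
```

```text
clock: 13.35
tool_pos: [0.4866, -0.2811, 0.0212]
eef_rot: [0.707, 0.707, 0.0, 0.001]
contact_force: [0.5, -0.3, -0.0]
opening: 0.377
finger_force: 25.0
clock: 13.55
tool_pos: [0.4861, -0.2814, 0.0199]
eef_rot: [0.707, 0.707, 0.0, 0.001]
contact_force: [0.1, -0.6, -0.7]
opening: 0.376
finger_force: 25.0
```

```bash
python3 -m pendant '[{"claw":0.2,"dx":0,"dy":0,"dz":-1,"twist":0},{"claw":0.2,"dx":0,"dy":0,"dz":-1,"twist":0},{"claw":0.6,"dx":0,"dy":0,"dz":-1,"twist":0},{"claw":0.6,"dx":0,"dy":0,"dz":-1,"twist":0},{"claw":0.6,"dx":0,"dy":0,"dz":-1,"twist":0},{"claw":0.6,"dx":0,"dy":0,"dz":-1,"twist":0}]'; python3 -m pendant '[{"claw":0.6,"dx":0,"dy":0,"dz":30,"twist":0},{"claw":0.6,"dx":0,"dy":0,"dz":75,"twist":0},{"claw":0.6,"dx":25,"dy":15,"dz":112,"twist":0},{"claw":0.6,"dx":70,"dy":35,"dz":115,"twist":0},{"claw":0.6,"dx":110,"dy":60,"dz":115,"twist":0},{"claw":0.6,"dx":150,"dy":85,"dz":115,"twist":0},{"claw":0.6,"dx":181,"dy":98,"dz":115,"twist":0},{"claw":0.6,"dx":181,"dy":98,"dz":115,"twist":0}]'
python3 - <<'E'
from h import *
s,p,c=tops(["short"]);print(s["tool_pos"]); u,v=proj(c,[.667,-.183,.04])[0].astype(int)
sd,_=eyes.snapshot("side")
cv2.imwrite("pics/e1.png",np.hstack([cv2.resize(p,(400,300)),cv2.resize(sd[270:420,120:320],(400,300))]))
E
```

```text
clock: 14.15
tool_pos: [0.4857, -0.2812, 0.0181]
eef_rot: [0.707, 0.707, 0.0, -0.0]
contact_force: [-0.1, -0.2, -0.4]
opening: 0.6
finger_force: 0.0
clock: 14.95
tool_pos: [0.6713, -0.1775, 0.1331]
eef_rot: [0.705, 0.709, 0.003, 0.0]
contact_force: [0.2, -0.2, 0.1]
opening: 0.597
finger_force: 0.0
short 1009 rect [ 666.3 -184.8] [28.6 28.2] 2.4 mean [ 666.5 -184. ]
[ 0.67129863 -0.17751148  0.13306455]
```

View pics/e1.png

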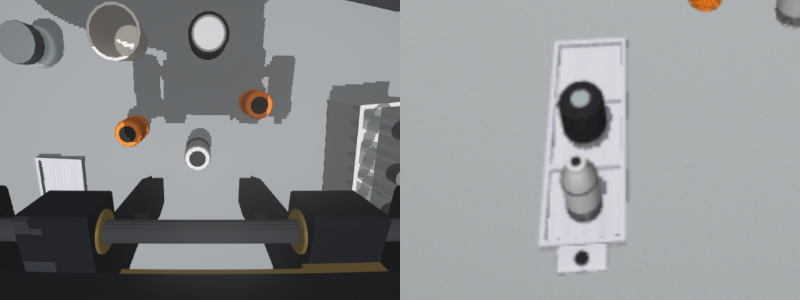

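Eyepiece is upright in the middle pocket (582,115 right half). The steel short objective is at (197,155) left half between two orange decoys.

```bash
python3 -m pendant '[{"claw":0.6,"dx":0,"dy":-1,"dz":-20,"twist":0},{"claw":0.6,"dx":0,"dy":-1,"dz":-50,"twist":0},{"claw":0.6,"dx":0,"dy":-1,"dz":-60,"twist":0},{"claw":0.6,"dx":0,"dy":-1,"dz":-60,"twist":0}]'
```

```text
clock: 15.45
tool_pos: [0.6641, -0.1853, 0.0715]
eef_rot: [0.708, 0.707, -0.002, -0.002]
contact_force: [0.3, 0.0, 0.4]
opening: 0.6
finger_force: 0.0
```

```bash
python3 -m pendant '[{"claw":0.6,"dx":0,"dy":0,"dz":-25,"twist":0},{"claw":0.6,"dx":0,"dy":0,"dz":-48,"twist":0},{"claw":0.6,"dx":0,"dy":0,"dz":-58,"twist":0},{"claw":0.6,"dx":0,"dy":0,"dz":-58,"twist":0},{"claw":0.2,"dx":0,"dy":0,"dz":-58,"twist":0},{"claw":0.2,"dx":0,"dy":0,"dz":-58,"twist":0},{"claw":0.2,"dx":0,"dy":0,"dz":-58,"twist":0},{"claw":0.2,"dx":0,"dy":0,"dz":-58,"twist":0}]';  python3 -m pendant '[{"claw":0.2,"dx":0,"dy":0,"dz":0,"twist":0},{"claw":0.2,"dx":0,"dy":0,"dz":0,"twist":0}]' 25
```

```text
clock: 16.25
tool_pos: [0.6675, -0.1843, 0.0165]
eef_rot: [0.707, 0.707, 0.001, 0.001]
contact_force: [0.2, -0.2, 4.6]
opening: 0.329
finger_force: 25.0
clock: 16.45
tool_pos: [0.6676, -0.1843, 0.0164]
eef_rot: [0.707, 0.707, 0.001, 0.001]
contact_force: [-0.4, -0.0, 6.9]
opening: 0.33
finger_force: 25.0
```

```bash
python3 -m pendant '[{"claw":0.2,"dx":0,"dy":0,"dz":20,"twist":0},{"claw":0.2,"dx":0,"dy":0,"dz":60,"twist":0},{"claw":0.2,"dx":-5,"dy":0,"dz":105,"twist":0},{"claw":0.2,"dx":-45,"dy":-10,"dz":115,"twist":0},{"claw":0.2,"dx":-90,"dy":-20,"dz":115,"twist":0},{"claw":0.2,"dx":-135,"dy":-30,"dz":115,"twist":0},{"claw":0.2,"dx":-175,"dy":-40,"dz":115,"twist":0},{"claw":0.2,"dx":-179,"dy":-41,"dz":115,"twist":0}]'; python3 -m pendant '[{"claw":0.2,"dx":0,"dy":0,"dz":-40,"twist":0},{"claw":0.2,"dx":0,"dy":0,"dz":-75,"twist":0},{"claw":0.2,"dx":0,"dy":0,"dz":-90,"twist":0},{"claw":0.2,"dx":0,"dy":0,"dz":-100,"twist":0},{"claw":0.2,"dx":0,"dy":0,"dz":-100,"twist":0}]'
```

```text
clock: 17.25
tool_pos: [0.4804, -0.2276, 0.1309]
eef_rot: [0.709, 0.705, -0.003, -0.002]
contact_force: [-0.1, 0.2, -1.3]
opening: 0.331
finger_force: 25.0
clock: 17.75
tool_pos: [0.488, -0.2248, 0.0298]
eef_rot: [0.707, 0.707, -0.0, -0.0]
contact_force: [0.6, -0.7, -0.2]
opening: 0.33
finger_force: 25.0
```

```bash
python3 -m pendant '[{"claw":0.2,"dx":0,"dy":0,"dz":-6,"twist":0},{"claw":0.2,"dx":0,"dy":0,"dz":-10,"twist":0},{"claw":0.2,"dx":0,"dy":0,"dz":-10,"twist":0},{"claw":0.2,"dx":0,"dy":0,"dz":-10,"twist":0},{"claw":0.6,"dx":0,"dy":0,"dz":-10,"twist":0},{"claw":0.6,"dx":0,"dy":0,"dz":-10,"twist":0},{"claw":0.6,"dx":0,"dy":0,"dz":-10,"twist":0},{"claw":0.6,"dx":0,"dy":0,"dz":-10,"twist":0}]'; python3 -m pendant '[{"claw":0.6,"dx":0,"dy":0,"dz":30,"twist":0},{"claw":0.6,"dx":0,"dy":0,"dz":75,"twist":0},{"claw":0.6,"dx":20,"dy":15,"dz":112,"twist":0},{"claw":0.6,"dx":50,"dy":45,"dz":115,"twist":0},{"claw":0.6,"dx":80,"dy":75,"dz":115,"twist":0},{"claw":0.6,"dx":110,"dy":105,"dz":115,"twist":0},{"claw":0.65,"dx":145,"dy":135,"dz":115,"twist":0},{"claw":0.65,"dx":175,"dy":160,"dz":115,"twist":0}]'; python3 -m pendant '[{"claw":0.65,"dx":15,"dy":5,"dz":0,"twist":0},{"claw":0.65,"dx":15,"dy":5,"dz":0,"twist":0},{"claw":0.65,"dx":15,"dy":5,"dz":0,"twist":0}]'
python3 - <<'E'
from h import *
s,p,c=tops(["condenser"]);print(s["tool_pos"])
sd,d=eyes.snapshot("side"); C,u,v=cloud(cam("side"),d)
for y,h in((-.34,.067),(-.281,.053),(-.225,.045)):
    m=(abs(C[:,0]-.486)<.03)&(abs(C[:,1]-y)<.025)&(abs(C[:,2]-h)<.004); print(m.sum(),C[m].mean(0).round(4) if m.sum() else 0)
E
```

```text
clock: 18.55
tool_pos: [0.4878, -0.2252, 0.0204]
eef_rot: [0.707, 0.707, 0.0, 0.0]
contact_force: [-0.1, -0.4, 0.6]
opening: 0.597
finger_force: 0.0
clock: 19.35
tool_pos: [0.6641, -0.0626, 0.1354]
eef_rot: [0.707, 0.708, 0.001, -0.0]
contact_force: [-0.7, -0.4, 0.1]
opening: 0.646
finger_force: 0.0
clock: 19.65
tool_pos: [0.6766, -0.0612, 0.1347]
eef_rot: [0.707, 0.707, -0.001, -0.0]
contact_force: [-0.5, -0.9, 0.1]
opening: 0.652
finger_force: 0.0
condenser 1938 rect [677.1 -59.5] [38.8 39. ] 88.4 mean [677.  -58.7]
[ 0.67657473 -0.06120907  0.13473049]
94 [ 0.4845 -0.3404  0.0669]
360 [ 0.4864 -0.285   0.0523]
233 [ 0.4882 -0.2275  0.0445]
```

```bash
python3 -m pendant '[{"claw":0.65,"dx":0.5,"dy":1,"dz":-40,"twist":0},{"claw":0.65,"dx":0.5,"dy":1,"dz":-65,"twist":0},{"claw":0.65,"dx":0.5,"dy":1,"dz":-70,"twist":0},{"claw":0.65,"dx":0.5,"dy":1,"dz":-70,"twist":0}]'
```

```text
clock: 20.15
tool_pos: [0.6771, -0.0602, 0.0648]
eef_rot: [0.708, 0.707, -0.001, -0.001]
contact_force: [-0.9, -0.7, 0.2]
opening: 0.652
finger_force: 0.0
```

```bash
python3 -m pendant '[{"claw":0.65,"dx":0,"dy":0,"dz":-20,"twist":0},{"claw":0.65,"dx":0,"dy":0,"dz":-40,"twist":0},{"claw":0.65,"dx":0,"dy":0,"dz":-49,"twist":0},{"claw":0.65,"dx":0,"dy":0,"dz":-49,"twist":0},{"claw":0.3,"dx":0,"dy":0,"dz":-49,"twist":0},{"claw":0.3,"dx":0,"dy":0,"dz":-49,"twist":0},{"claw":0.3,"dx":0,"dy":0,"dz":-49,"twist":0},{"claw":0.3,"dx":0,"dy":0,"dz":-49,"twist":0}]' 28;  python3 -m pendant '[{"claw":0.3,"dx":0,"dy":0,"dz":0,"twist":0},{"claw":0.3,"dx":0,"dy":0,"dz":0,"twist":0}]' 28
```

```text
clock: 20.95
tool_pos: [0.6791, -0.0592, 0.0175]
eef_rot: [0.707, 0.707, 0.001, 0.001]
contact_force: [0.0, 0.6, 6.8]
opening: 0.446
finger_force: 28.0
clock: 21.15
tool_pos: [0.6791, -0.0592, 0.0176]
eef_rot: [0.707, 0.707, 0.001, 0.001]
contact_force: [-1.0, -0.2, 6.4]
opening: 0.449
finger_force: 28.0
```

```bash
python3 -m pendant '[{"claw":0.3,"dx":0,"dy":0,"dz":20,"twist":0},{"claw":0.3,"dx":0,"dy":0,"dz":60,"twist":0},{"claw":0.3,"dx":0,"dy":5,"dz":105,"twist":0},{"claw":0.3,"dx":-18,"dy":42,"dz":115,"twist":0},{"claw":0.3,"dx":-40,"dy":84,"dz":115,"twist":0},{"claw":0.3,"dx":-62,"dy":126,"dz":115,"twist":0},{"claw":0.3,"dx":-84,"dy":168,"dz":115,"twist":0},{"claw":0.3,"dx":-106,"dy":210,"dz":115,"twist":0}]'; python3 -m pendant '[{"claw":0.3,"dx":-22,"dy":42,"dz":0,"twist":0},{"claw":0.3,"dx":-44,"dy":80,"dz":0,"twist":0},{"claw":0.3,"dx":-63,"dy":99,"dz":0,"twist":0},{"claw":0.3,"dx":-63,"dy":99,"dz":0,"twist":0},{"claw":0.3,"dx":-63,"dy":99,"dz":0,"twist":0}]'
python3 - <<'E'
from h import *
s=r.get_state();print(s["tool_pos"])
p,d=eyes.snapshot("wrist"); c=cam("wrist",s)
o=ortho(c,p,.008,.41,.61,.16,.40,1500)
sd,_=eyes.snapshot("side")
cv2.imwrite("pics/t2w.png",np.hstack([o,ortho(cam("side"),sd,.008,.41,.61,.16,.40,1500)]))
E
```

```text
clock: 21.95
tool_pos: [0.5713, 0.1525, 0.1325]
eef_rot: [0.707, 0.707, 0.001, 0.0]
contact_force: [0.7, 0.9, -0.6]
opening: 0.447
finger_force: 28.0
clock: 22.45
tool_pos: [0.5092, 0.2502, 0.1321]
eef_rot: [0.707, 0.708, 0.0, 0.0]
contact_force: [1.1, -0.2, -2.0]
opening: 0.449
finger_force: 28.0
[0.50924545 0.25016942 0.13214297]
```

View pics/t2w.png

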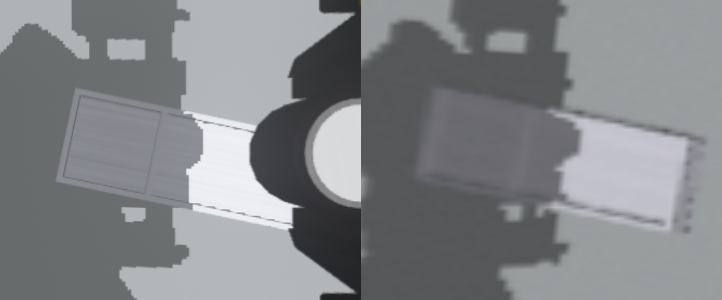

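```bash
python3 -m pendant '[{"claw":0.3,"dx":2,"dy":35,"dz":0,"twist":0},{"claw":0.3,"dx":4,"dy":70,"dz":0,"twist":0},{"claw":0.3,"dx":4,"dy":74,"dz":-30,"twist":0},{"claw":0.3,"dx":4,"dy":74,"dz":-70,"twist":0},{"claw":0.3,"dx":4,"dy":74,"dz":-92,"twist":0},{"claw":0.3,"dx":4,"dy":74,"dz":-102,"twist":0},{"claw":0.3,"dx":4,"dy":74,"dz":-102,"twist":0}]'
```

```text
clock: 23.25
tool_pos: [0.5136, 0.3222, 0.0282]
eef_rot: [0.708, 0.706, -0.001, 0.0]
contact_force: [-0.4, -0.3, -1.4]
opening: 0.446
finger_force: 28.0
```

```bash
python3 -m pendant '[{"claw":0.3,"dx":0,"dy":2,"dz":-5,"twist":0},{"claw":0.3,"dx":0,"dy":2,"dz":-8,"twist":0},{"claw":0.3,"dx":0,"dy":2,"dz":-8,"twist":0},{"claw":0.3,"dx":0,"dy":2,"dz":-8,"twist":0}]'
```

```text
clock: 23.65
tool_pos: [0.5136, 0.3261, 0.0219]
eef_rot: [0.707, 0.707, 0.001, 0.0]
contact_force: [0.3, -1.0, -1.3]
opening: 0.444
finger_force: 28.0
```

```bash
python3 -m pendant '[{"claw":0.3,"dx":0,"dy":0,"dz":-1.2,"twist":0},{"claw":0.3,"dx":0,"dy":0,"dz":-1.2,"twist":0},{"claw":0.7,"dx":0,"dy":0,"dz":-1.2,"twist":0},{"claw":0.7,"dx":0,"dy":0,"dz":-1.2,"twist":0},{"claw":0.7,"dx":0,"dy":0,"dz":-1.2,"twist":0},{"claw":0.7,"dx":0,"dy":0,"dz":-1.2,"twist":0}]'; python3 -m pendant '[{"claw":0.7,"dx":0,"dy":0,"dz":30,"twist":0},{"claw":0.7,"dx":0,"dy":0,"dz":75,"twist":0},{"claw":0.7,"dx":-4,"dy":-25,"dz":112,"twist":-0.05},{"claw":0.7,"dx":-8,"dy":-70,"dz":115,"twist":-0.1},{"claw":0.65,"dx":-12,"dy":-115,"dz":115,"twist":-0.15},{"claw":0.65,"dx":-16,"dy":-160,"dz":115,"twist":-0.18},{"claw":0.65,"dx":-20,"dy":-205,"dz":115,"twist":-0.18},{"claw":0.65,"dx":-24,"dy":-240,"dz":115,"twist":-0.18}]'; python3 -m pendant '[{"claw":0.65,"dx":-5,"dy":-26,"dz":0,"twist":0},{"claw":0.65,"dx":-5,"dy":-26,"dz":0,"twist":0},{"claw":0.65,"dx":-5,"dy":-26,"dz":0,"twist":0},{"claw":0.65,"dx":-5,"dy":-26,"dz":0,"twist":0}]'
python3 - <<'E'
from h import *
s,p,c=tops(["slide_box"]);print(s["tool_pos"],R.from_quat(s["eef_rot"]).as_matrix()[:,1])
s,p,c=tops(["slide_box"]);print(s["tool_pos"])
sd,d=eyes.snapshot("side"); C,u,v=cloud(cam("side"),d)
m=(np.hypot(C[:,0]-.5135,C[:,1]-.325)<.03)&(abs(C[:,2]-.045)<.004); print(m.sum(),C[m].mean(0),C[m,2].std())
E
```

```text
clock: 24.25
tool_pos: [0.5132, 0.3258, 0.02]
eef_rot: [0.707, 0.707, 0.0, 0.0]
contact_force: [-0.1, 0.1, 0.2]
opening: 0.698
finger_force: 0.0
clock: 25.05
tool_pos: [0.4887, 0.0827, 0.1352]
eef_rot: [0.768, 0.64, -0.0, 0.001]
contact_force: [0.2, 0.4, 0.2]
opening: 0.651
finger_force: 0.0
clock: 25.45
tool_pos: [0.4847, 0.0615, 0.1351]
eef_rot: [0.767, 0.641, 0.001, -0.0]
contact_force: [0.1, 0.5, -0.6]
opening: 0.649
finger_force: 0.0
slide_box 4464 rect [483.8  58.5] [84.1 34.1] 80.0 mean [484.2  60.6]
[0.48471651 0.06151275 0.13513864] [ 9.84188758e-01 -1.77121359e-01  7.15880584e-04]
slide_box 4465 rect [483.8  58.4] [83.9 34.1] 80.0 mean [484.2  60.9]
[0.48465572 0.0616855  0.13509297]
24 [0.50050601 0.32013333 0.0453248 ] 0.0017338871061432697
```

```bash
python3 -m pendant '[{"claw":0.65,"dx":-0.5,"dy":-3,"dz":-40,"twist":0},{"claw":0.65,"dx":-0.5,"dy":-3,"dz":-75,"twist":0},{"claw":0.65,"dx":-0.5,"dy":-3,"dz":-105,"twist":0},{"claw":0.65,"dx":-0.5,"dy":-3,"dz":-120,"twist":0},{"claw":0.65,"dx":-0.5,"dy":-3,"dz":-120,"twist":0},{"claw":0.25,"dx":-0.5,"dy":-3,"dz":-120,"twist":0},{"claw":0.25,"dx":-0.5,"dy":-3,"dz":-120,"twist":0},{"claw":0.25,"dx":-0.5,"dy":-3,"dz":-120,"twist":0}]' 28;  python3 -m pendant '[{"claw":0.25,"dx":0,"dy":0,"dz":0,"twist":0},{"claw":0.25,"dx":0,"dy":0,"dz":0,"twist":0},{"claw":0.25,"dx":0,"dy":0,"dz":0,"twist":0}]' 28
```

```text
clock: 26.4
tool_pos: [0.4845, 0.0571, 0.0161]
eef_rot: [0.768, 0.641, 0.001, 0.0]
contact_force: [0.2, 0.2, 0.6]
opening: 0.4
finger_force: 0.0
clock: 26.7
tool_pos: [0.4845, 0.057, 0.016]
eef_rot: [0.768, 0.641, 0.001, 0.0]
contact_force: [0.1, 0.3, 6.1]
opening: 0.381
finger_force: 28.0
```

```bash
python3 -m pendant '[{"claw":0.25,"dx":0,"dy":0,"dz":20,"twist":0},{"claw":0.25,"dx":0,"dy":0,"dz":60,"twist":0},{"claw":0.25,"dx":0,"dy":10,"dz":90,"twist":0},{"claw":0.25,"dx":3,"dy":55,"dz":90,"twist":0},{"claw":0.25,"dx":6,"dy":100,"dz":90,"twist":-0.03},{"claw":0.25,"dx":9,"dy":145,"dz":90,"twist":-0.03},{"claw":0.25,"dx":11,"dy":180,"dz":90,"twist":-0.03},{"claw":0.25,"dx":11,"dy":183,"dz":90,"twist":-0.03}]'; python3 -m pendant '[{"claw":0.25,"dx":0,"dy":0,"dz":0,"twist":0},{"claw":0.25,"dx":0,"dy":0,"dz":-30,"twist":0},{"claw":0.25,"dx":0,"dy":0,"dz":-55,"twist":0},{"claw":0.25,"dx":0,"dy":0,"dz":-60,"twist":0},{"claw":0.25,"dx":0,"dy":0,"dz":-60,"twist":0}]'
python3 - <<'E'
from h import *
s=r.get_state();print(s["tool_pos"])
p,d=eyes.snapshot("wrist"); sd,_=eyes.snapshot("side")
cv2.imwrite("pics/b1.png",np.hstack([cv2.resize(p,(400,300)),cv2.resize(sd[70:220,130:330],(400,300))]))
E
```

```text
clock: 27.5
tool_pos: [0.4942, 0.2472, 0.1055]
eef_rot: [0.775, 0.632, 0.003, -0.002]
contact_force: [0.1, -0.5, -1.8]
opening: 0.384
finger_force: 28.0
clock: 28.0
tool_pos: [0.4943, 0.2377, 0.0446]
eef_rot: [0.778, 0.628, -0.001, 0.0]
contact_force: [-0.5, -0.0, -0.6]
opening: 0.382
finger_force: 28.0
[0.49433231 0.23765928 0.04458886]
```

View pics/b1.png

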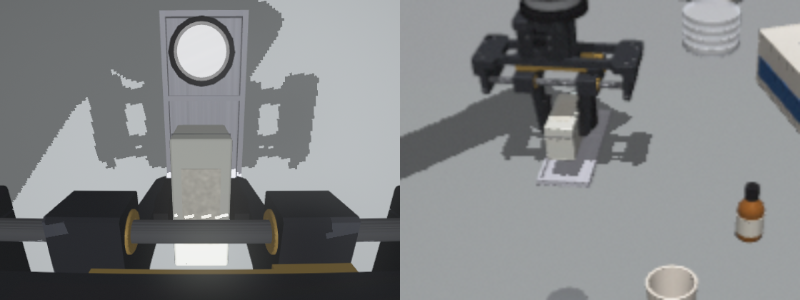

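Box lines up with the large pocket, and the condenser sits in the small one (205,50).

```bash
python3 -m pendant '[{"claw":0.25,"dx":1,"dy":0,"dz":-10,"twist":0},{"claw":0.25,"dx":1,"dy":0,"dz":-18,"twist":0},{"claw":0.25,"dx":1,"dy":0,"dz":-23,"twist":0},{"claw":0.25,"dx":1,"dy":0,"dz":-25,"twist":0},{"claw":0.25,"dx":1,"dy":0,"dz":-25,"twist":0},{"claw":0.25,"dx":1,"dy":0,"dz":-25,"twist":0}]'
```

```text
clock: 28.7
tool_pos: [0.4958, 0.2399, 0.0201]
eef_rot: [0.777, 0.629, 0.0, 0.0]
contact_force: [-0.2, -0.3, -1.0]
opening: 0.383
finger_force: 28.0
```

```bash
python3 -m pendant '[{"claw":0.25,"dx":0,"dy":0,"dz":-1,"twist":0},{"claw":0.25,"dx":0,"dy":0,"dz":-1,"twist":0},{"claw":0.65,"dx":0,"dy":0,"dz":-1,"twist":0},{"claw":0.65,"dx":0,"dy":0,"dz":-1,"twist":0},{"claw":0.65,"dx":0,"dy":0,"dz":-1,"twist":0},{"claw":0.65,"dx":0,"dy":0,"dz":-1,"twist":0}]'; python3 -m pendant '[{"claw":0.65,"dx":0,"dy":0,"dz":30,"twist":0},{"claw":0.65,"dx":0,"dy":0,"dz":75,"twist":0},{"claw":0.65,"dx":0,"dy":0,"dz":120,"twist":0},{"claw":0.65,"dx":10,"dy":-40,"dz":140,"twist":0},{"claw":0.65,"dx":20,"dy":-80,"dz":150,"twist":0},{"claw":0.65,"dx":30,"dy":-120,"dz":160,"twist":0},{"claw":0.65,"dx":40,"dy":-160,"dz":170,"twist":0},{"claw":0.65,"dx":50,"dy":-200,"dz":180,"twist":0}]';  python3 -m pendant '[{"claw":0.65,"dx":0,"dy":-40,"dz":0,"twist":0},{"claw":0.65,"dx":0,"dy":-40,"dz":0,"twist":0},{"claw":0.65,"dx":0,"dy":-40,"dz":0,"twist":0}]'
python3 - <<'E'
from h import *
sd,d=eyes.snapshot("side"); cv2.imwrite("pics/fin.png",sd)
sc,d2=eyes.snapshot("scene"); 
for n,dd in(("side",d),("scene",d2)):
  C,u,v=cloud(cam(n),dd)
  for k,x,y,h,a in (("long",.4845,-.34,.067,.02),("eye",.486,-.281,.053,.025),("short",.488,-.225,.045,.025),("cond",.5133,.3248,.045,.03),("box",.4957,.2413,.047,.05)):
    m=(np.hypot(C[:,0]-x,C[:,1]-y)<a)&(abs(C[:,2]-h)<.004)
    if m.sum()>4:
      rr=cv2.minAreaRect((C[m,:2]*1000).astype(np.float32)); print(n,k,m.sum(),C[m,2].mean().round(4),np.round(rr[0],1),np.round(rr[1],1),round(rr[2]))
cv2.imwrite("pics/fin.png",np.hstack([cv2.resize(sd,(400,300)),cv2.resize(sc[100:310,180:460],(400,300))]))
E
```

```text
clock: 29.3
tool_pos: [0.4958, 0.2399, 0.0192]
eef_rot: [0.777, 0.629, 0.0, 0.0]
contact_force: [0.3, 0.1, 0.9]
opening: 0.645
finger_force: 0.0
clock: 30.1
tool_pos: [0.5458, 0.0381, 0.1996]
eef_rot: [0.777, 0.629, 0.0, 0.0]
contact_force: [0.5, -0.0, -1.6]
opening: 0.651
finger_force: 0.0
clock: 30.4
tool_pos: [0.5455, -0.0012, 0.199]
eef_rot: [0.778, 0.628, -0.0, -0.0]
contact_force: [-0.0, 0.6, 0.1]
opening: 0.646
finger_force: 0.0
side long 94 0.067 [ 484.2 -339.9] [13.6 13.4] 59
side eye 358 0.0524 [ 486.2 -284.4] [31.7 31.4] 55
side short 235 0.0445 [ 488.  -226.5] [27.3 28.4] 86
side cond 60 0.0455 [522.6 327.3] [20.3 41.3] 4
side box 229 0.047 [495.9 241.1] [86.3 35.2] 78
scene long 13 0.0657 [ 486.2 -337.5] [15.   9.1] 52
scene eye 60 0.0524 [ 486.7 -281.1] [32.8 30.1] 4
scene short 50 0.0441 [ 490.1 -222.9] [25.8 28.2] 48
scene cond 242 0.0457 [513.6 327.3] [39.5 38.5] 18
scene box 456 0.0477 [496.3 242.8] [84.4 36.1] 80
```

View pics/fin.png

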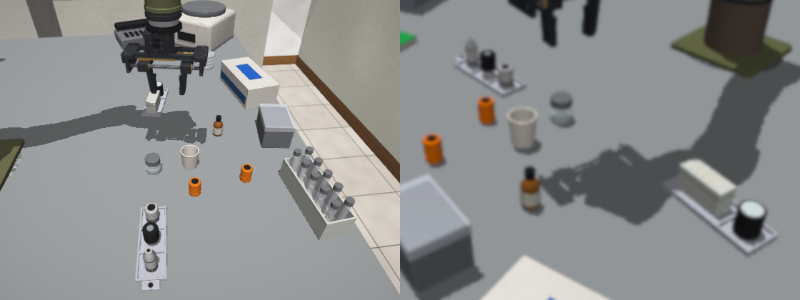

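All five parts stand upright at floor height in their pockets, and the bottle, beaker, jar and orange pieces are still in place. The arm is clear, so I'm handing in.

```bash
python3 -c "
from plant import r
print(r.finish_job())"
```

```text
the job is handed in; nothing more can be done
None
```

Both kits are made up and the job is handed in at about 30 s: all five parts stand upright and released in their assigned pockets, and nothing else was disturbed.

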